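# Aim the tower fan at the cooling pot and clamp it

## Robot

A 6-joint arm with a two-finger parallel gripper is mounted at the origin on the work surface. World frame = base frame: x ahead of the robot, y to its left, z up, the work surface at z = 0. Lengths are in m, angles in rad, forces in N, time in s.
With the tool pointing down it reaches from about 0.25 to 0.775 m from the base axis. Payload 4 kg.
Tool frame: the origin (TCP) lies midway between the tips of the shut fingers; the grasp point (between the pads) lies 19 mm behind it; z points along the fingers, y is the direction in which the jaws open and shut (so a half turn about z gives the same grasp; the last joint's range is limited). The gripper opens to 94 mm and grips with 3 to 60 N. Pads are 16 mm wide; open, the fingers measure 119 mm over their backs; the gripper's body (75 mm by 177 mm) begins 78 mm behind the grasp point.
Start: joints at [-1.416, 0.087, 1.371, -0, 1.684, -0.103], TCP at [0.14, -0.532, 0.206] pointing down, gripper open.
Joint ranges: [-3.1, 3.1], [-0.76, 2.03], [0.27, 2.55], [-1.08, 4.22], [0.17, 2.65], [-2.57, 2.57]. Speed limits (rad/s): [2.79, 2.79, 3.14, 3.14, 3.14, 3.14].

## Interface

Orientations are given as a unit quaternion [x, y, z, w].
In Python, from workcell import manip gives the robot as it stands.
- The arm moves only by the tool carry_out, never from a script. Its argument "steps" is a list of rows, each a list of 3 entries, a list of its own where there are three numbers: the finger opening in mm, from 0 to 94, then the shift along the tool's x, y, z in mm, then the turn, a rotation vector about the tool's x, y, z in rad. A call has 1 to 10 rows; each row shifts and turns the pose as measured when the row begins, along the tool's axes as they then stand; what a row does not reach is not made up. A row lasts 1/10 s, in which the tool goes at most 50 mm and 8.59 degrees, less where a joint would pass 70% of its speed; a pose out of reach is approached as far as the arm can. A call is refused whole if a number of a shift passes 50 or a number of a turn 0.15, either way. A call with a gripper value outside its range is refused whole. The fingers move at their own pace and stop on an object; "force" is the grip in N (left out, the last holds). Time passes only in rows, so rows that do not move let the fingers close. It gives the time, the measured TCP pose, the force and the opening at its end, in the units of the state.
- manip.sense(): the state, without advancing time (a new reading comes with each control period).
- manip.camera(name): name is "side" or "top"; returns a dict with "pixels" (384x512x3 uint8, red, green, blue), "depth" (384x512 float32, m along the optical axis (not along the pixel's ray), 0 where there is no reading), "vfov" (degrees; the focal length in pixels is half the picture's height over the tangent of half this angle, whatever the lens; pixels are square), "cx", "cy" (the principal point, pixels), "R" (3x3) and "t" (3): a world point X has camera coordinates R X + t. Camera axes: x right, y down, z forward; pixel columns grow to the right and rows downward; lengths in m; the calibration is good to about 2 mm. A picture is of the moment at which its call begins.
- manip.hand_in(): hands the job in, once; it reports no verdict.
Trained networks look in a picture, given as the dict that the camera call returned (one of the last four; its "shot" number tells which), for a name from the list of things; names that differ only in an ending like _2 or _b are one class to them, and where a whole thing is asked for, a point or a joint stands for the part that bears it (a point fixed in the world has none). Each returns a list of dicts, best first, with "score" (0 to 1); they miss things now and then, are a little off and sometimes report something else, mostly with a low value. They report only what shows in the picture. A call takes as long as a camera call. They do not tell look-alikes from the thing itself.
- manip.silhouettes(picture, thing): "mask" (384x512 bool, what is visible of it) and "box" ([left, top, right, bottom] in pixels, round what is visible of it).
- manip.place_of(picture, thing): "uv" ([column, row] in pixels: a listed point, or the origin of a listed thing).
The state is a dict: "clock": time; "joint_positions": joint angles; "dq": joint speeds; "joint_efforts": joint torques, N m; "ee_pos": TCP position; "orientation": TCP orientation; "contact_force": force on the tool from outside, world axes, zero at the start; "torque": the same for the moment, N m; "finger_gap": opening from 0.0 (shut) to 1.0 (fully open).
Only numpy, scipy, OpenCV 4.12 (cv2) and the standard library are available. Lean on these libraries where they do the work, as an engineer would, in place of code of your own. Each camera call takes 0.05 s, during which the arm holds its last target.

## Task

The slim tower fan is standing loose in its clamp base. Turn it in the base until its louvred face points straight at the middle of the pot that is cooling on the red trivet, then swing the clamp lever down until it bites and holds the fan firmly; go by the feel of the lever and do not force it once it is tight, or the post gets dented. Leave the pot and everything else on the table where it stands.

Things in the scene. Friction and masses are not known exactly. Their poses are not given: they have to be found in the camera images.
- fan_mid (a point): slim aluminium tower fan: square column 46 x 46 x 140 mm; point half-way up it, on its axis. Air leaves the louvred face along this point's -x; the other faces are plain; a toggle switch stands 12 mm above the top, towards the rear (+x). Under it a 6 mm flange rests on the base's block and a 32 mm round post stands in the socket. All faces can be gripped near the top. Turns freely, no stops. 0.3-0.6 kg
- pot_mid (a point): steel cooking pot with domed lid and black knob, 145 mm across (185 mm over its two black handles), 112 mm high with the knob, on the round red hard silicone trivet (180 mm across, 8 mm thick). Point: on the pot's upright axis, 46 mm above its underside
- socket_top (a point): the fan's heavy aluminium clamp base, which does not move: a disc 132 mm across, 10 mm thick, with a round socket block 68 mm across and 48 mm high that holds the fan's post (about 1 mm of play). Point: on the socket's upright axis at the block's top. Its -x axis points level from the socket to the clamp lever, y is parallel to the lever's pin
- lever_hinge (a point): middle of the level pin of the clamp lever, between two cheeks on the side of the socket block: 60 to 64 mm out from the socket's axis along socket_top's -x, 42 mm above the table. Once the lever bites, the push to move it on rises by 0.6 to 0.9 N per mm (82 mm from the pin). Feel it while it moves: friction holds it when it stands. Let go, it springs back up to 0.1 rad and stays clamped
- lever_tip (a point): end of the black clamp lever, at mid width and thickness, 95 mm from the pin: a flat straight bar 16 mm wide, 8 mm thick, with a paddle 20 mm wide and 26 mm long at this end. It points away from the fan and stands half up when slack. Push it on its upper face, following its arc, or pinch it lightly across its width from above (fingers closing along the pin; a hard pinch adds drag)
- clamp_lever (a joint): swing of the stiff clamp lever, rad: 0 = slack, rising 1.13 rad above level; grows as it goes out and down, 1.13 = level, 1.35 = end. It stays where left; moving it takes about 0.6 Nm (7 N at 82 mm from the pin). At an unseen point between 0.45 and 1.05 that differs each time it begins to bite. 1.1 to 1.4 Nm (14 to 17 N there) = firmly clamped; above 2 Nm (24 N) the post is dented
- clamp_pad: small rubber-faced pad inside the socket block, hidden under the fan's flange, that the lever's cam moves 5 mm per rad and presses against the fan's post from the lever's side. Origin at the middle of the base's underside. Firm = at least 50 N after the lever is let go; 300 N dents the post
- bowl: amber glass bowl, empty, 156 mm across and 62 mm high; origin at the centre of its underside
- coasters: stack of six round grey plastic coasters, 96 mm across, 34 mm high; origin at the centre of its underside
- vase: white ceramic vase, 100 mm across at the belly, 160 mm high; origin at the centre of its underside
- remote: black remote control lying flat, 160 x 46 x 17 mm; origin at the centre of its underside
- tea_glass: clear empty tea glass, 60 mm across, 85 mm high; origin at the centre of its underside
- kanaka: small brass coffee pot with a long slanting handle, 72 mm across, 62 mm high (handle end 90 mm up); origin at the centre of its underside
Mind the look-alikes: they are no part of the job. Leave any purple look-alike of the part that bears fan_mid alone.

How it is judged:
By the outcome, as a careful person would: the job done as asked, in the order asked, and still so for the second after the job is handed in, with the robot touching nothing.
It also fails if it takes over 54 s, if anything falls off the work surface, if the arm or the gripper's body presses on something with over 40 N, if the wrist force passes 120 N, or if a joint passes its speed limit or range.

## Working session

There is one attempt and no reset: what is moved stays moved. The work goes in short steps, Python scripts to look and compute and a tool call to move; the robot and the scene stay as the last step left them, time stands still between calls to the robot, and variables do not carry over. Pictures are saved under pics/ and viewed, and the job is handed in when it is done.

Besides the shell and the picture viewer there is one more tool, called after "Emit:" as a command line: name --argument value ..., lists and objects as JSON in quotes. carry_out: Moves the arm, as the interface text tells. Its arguments: {"type":"object","properties":{"steps":{"type":"array"},"force":{"type":"number"}},"required":["steps"]}

```bash
mkdir -p pics; ls
cat > h.py <<'E'
import numpy as np,cv2
from workcell import manip
def shot(n,tag):
    p=manip.camera(n); cv2.imwrite(f'pics/{tag}.png',cv2.cvtColor(p['pixels'],cv2.COLOR_RGB2BGR)); return p
def f(p): return 192/np.tan(np.radians(p['vfov'])/2)
def proj(p,X):
    c=p['R']@np.array(X)+p['t']; return np.array([p['cx']+f(p)*c[0]/c[2],p['cy']+f(p)*c[1]/c[2]])
def ray(p,uv):
    d=np.array([(uv[0]-p['cx'])/f(p),(uv[1]-p['cy'])/f(p),1.]); R=np.array(p['R']); return -R.T@p['t'],R.T@d
def atz(p,uv,z):
    o,d=ray(p,uv); return o+d*(z-o[2])/d[2]
def cloud(p):
    v,u=np.mgrid[:384,:512]; D=p['depth']; c=np.stack([(u-p['cx'])/f(p)*D,(v-p['cy'])/f(p)*D,D],-1)
    return (c-np.array(p['t']))@np.array(p['R'])
E
python3 - <<'E'
from h import *
np.set_printoptions(precision=4,suppress=True)
P={n:shot(n,n+'0') for n in('top','side')}
for n,p in P.items():
    print(n,p['vfov'],p['cx'],p['cy'],ray(p,(p['cx'],p['cy'])))
    for t in['fan_mid','pot_mid','socket_top','lever_hinge','lever_tip']:
        r=manip.place_of(p,t)
        for q in r[:3]: print(t,q['score'],q['uv'])
print(manip.sense())
E
```

```text
pics
top 50.793606659889036 254.26829952268707 182.65093851802374 (array([0.3646, 0.0078, 1.3068]), array([ 0.1788,  0.0026, -0.9839]))
fan_mid 0.97 [250.4, 174.7]
fan_mid 0.88 [307.8, 175.5]
pot_mid 0.89 [152.3, 174.5]
socket_top 0.84 [252.9, 181.3]
lever_hinge 0.73 [264.9, 197.4]
side 48.05039014208463 256.2357979283286 199.75252998535584 (array([0.3047, 0.8119, 1.0345]), array([ 0.2151, -0.6317, -0.7448]))
fan_mid 0.82 [248.0, 193.0]
fan_mid 0.64 [269.6, 159.1]
pot_mid 0.92 [193.3, 296.4]
pot_mid 0.18 [285.2, 184.1]
socket_top 0.96 [243.5, 208.2]
lever_hinge 0.61 [268.9, 204.1]
lever_tip 0.53 [286.0, 181.7]
{'clock': 0.6, 'joint_positions': array([-1.4161,  0.0871,  1.3707, -0.    ,  1.6836, -0.1031]), 'dq': array([ 0.0012, -0.0005,  0.0005, -0.0025,  0.0011,  0.0008]), 'joint_efforts': array([  0.0009, -33.978 , -30.2417,   0.0719,   0.0237,  -0.    ]), 'ee_pos': array([ 0.1402, -0.5319,  0.2056]), 'orientation': array([ 0.9917,  0.1285, -0.    ,  0.0001]), 'contact_force': array([-0.0886,  0.6782,  0.0041]), 'torque': array([ 0.0253, -0.0071, -0.0009]), 'finger_gap': 1.0018480418066316}
```

```bash
cd pics; python3 -c "
import cv2
a=cv2.imread('top0.png');b=cv2.imread('side0.png')
cv2.imwrite('t1.png',cv2.resize(a[80:290,80:400],None,fx=2.5,fy=2.5,interpolation=2))
cv2.imwrite('s1.png',cv2.resize(b[100:250,180:380],None,fx=4,fy=4,interpolation=2))"
```

```text
(no output)
```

View pics/top0.png

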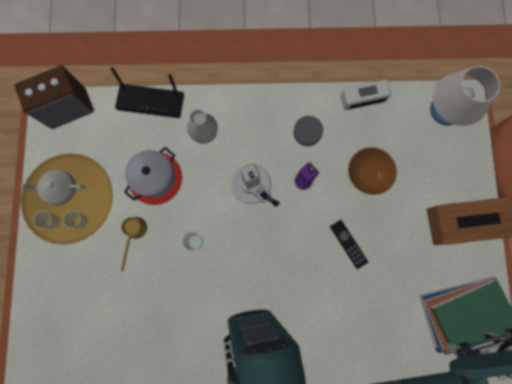

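View pics/side0.png

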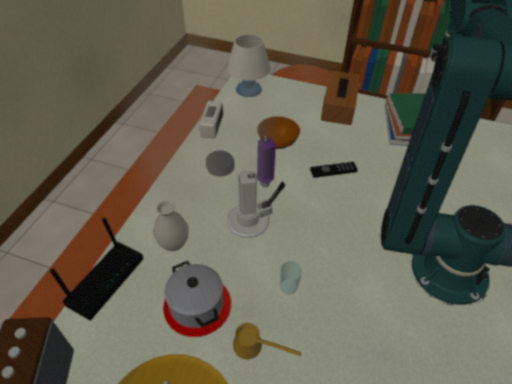

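View pics/t1.png

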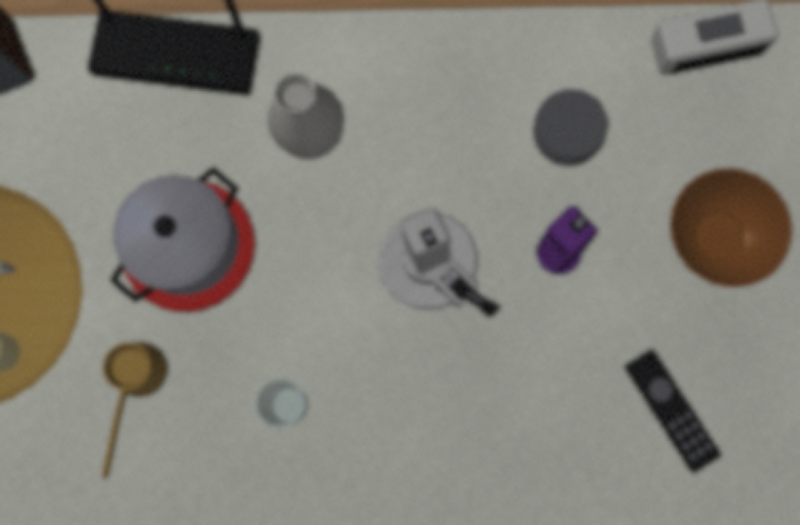

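View pics/s1.png

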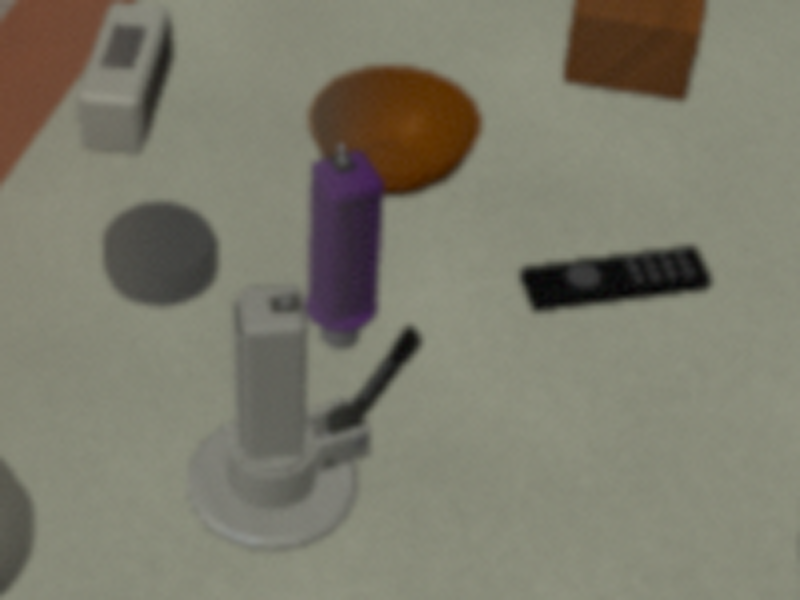

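```bash
cat > m.py <<'E'
from h import *
from scipy.optimize import least_squares
np.set_printoptions(precision=4,suppress=True)
def tri(a,b,ua,ub):
    oa,da=ray(a,ua);ob,db=ray(b,ub);da=da/np.linalg.norm(da);db=db/np.linalg.norm(db)
    s=np.linalg.lstsq(np.stack([da,-db],1),ob-oa,rcond=None)[0]; x,y=oa+s[0]*da,ob+s[1]*db
    return (x+y)/2,np.linalg.norm(x-y)
def fanyaw(P):
    out={}
    for n,p in P.items():
        C=cloud(p); ms=manip.silhouettes(p,'fan_mid')
        for q in ms[:3]:
            m=q['mask']&(p['depth']>0); X=C[m]; top=X[(X[:,2]>.180)&(X[:,2]<.2)]
            col=p['pixels'][q['mask']].mean(0)
            r=cv2.minAreaRect((top[:,:2]*1000).astype(np.float32)) if len(top)>5 else None
            print(n,q['score'],q['box'],m.sum(),col.round(),'topn',len(top),'z',X[:,2].max().round(4),np.median(top[:,2]) if len(top) else None,'rect',r)
E
python3 - <<'E'
from m import *
P={n:manip.camera(n) for n in('top','side')}
g={t:{n:manip.place_of(p,t) for n,p in P.items()} for t in['fan_mid','pot_mid','socket_top','lever_hinge','lever_tip']}
for t in g:
    for a in g[t]['top'][:2]:
        for b in g[t]['side'][:2]:
            print(t,a['score'],b['score'],a['uv'],b['uv'],tri(P['top'],P['side'],a['uv'],b['uv']))
fanyaw(P)
p=P['top'];C=cloud(p)
for n,p in P.items():
    C=cloud(p)
    for q in manip.silhouettes(p,'pot_mid')[:1]:
        X=C[q['mask']&(p['depth']>0)]; print('pot',n,q['box'],len(X),X.min(0),X.max(0))
        # circle fit body upper z 0.06-0.085
        k=X[(X[:,2]>.03)&(X[:,2]<.07)][:,:2]
        r=least_squares(lambda c:np.hypot(*(k-c).T)-.0725,X[:,:2].mean(0),loss='soft_l1',f_scale=.003); print(r.x,len(k),np.abs(r.fun).mean())
    for q in manip.silhouettes(p,'lever_tip')[:1]:
        X=C[q['mask']&(p['depth']>0)]; print('lever',n,q['score'],q['box'],len(X)); print(X[X[:,2].argsort()][::max(1,len(X)//12)])
    for q in manip.silhouettes(p,'clamp_pad')[:1]: print('pad',q['box'])
    # disc z~0.01
E
```

```text
fan_mid 0.93 0.82 [308.2, 175.1] [247.5, 193.0] (array([ 0.6609, -0.1794, -0.1105]), np.float64(0.02948146265559066))
fan_mid 0.93 0.32 [308.2, 175.1] [285.4, 182.5] (array([ 0.5781, -0.1651,  0.0144]), np.float64(0.08475820168773503))
fan_mid 0.76 0.82 [248.7, 174.3] [247.5, 193.0] (array([0.6017, 0.0267, 0.1274]), np.float64(0.005410951990818516))
fan_mid 0.76 0.32 [248.7, 174.3] [285.4, 182.5] (array([0.5381, 0.0244, 0.2153]), np.float64(0.09501536831026716))
pot_mid 0.89 0.92 [152.9, 174.7] [193.5, 295.2] (array([0.6296, 0.3358, 0.0395]), np.float64(0.006070014222539009))
pot_mid 0.89 0.16 [152.9, 174.7] [222.9, 168.5] (array([0.5595, 0.2387, 0.4248]), np.float64(0.02522516248275806))
socket_top 0.95 0.57 [251.3, 181.0] [244.8, 207.9] (array([0.6039, 0.0212, 0.0516]), np.float64(0.011454866499965534))
socket_top 0.23 0.57 [266.6, 195.5] [244.8, 207.9] (array([ 0.5914, -0.0217,  0.002 ]), np.float64(0.06668306144973357))
lever_hinge 0.79 0.69 [267.1, 194.5] [269.7, 202.7] (array([ 0.5512, -0.0291,  0.0464]), np.float64(0.0075612445662590795))
lever_tip 0.66 0.58 [278.5, 200.7] [28
[... 1130 characters left out ...]
00.9] 2022 [ 0.5412  0.262  -0.0039] [0.7244 0.4454 0.1238]
[0.6277 0.3405] 176 0.00348553021461913
pad [230.7, 167.3, 272.5, 200.4]
pot side [162.8, 264.3, 225.6, 325.8] 2999 [ 0.5419  0.2295 -0.0041] [0.7363 0.417  0.1236]
[0.6277 0.3373] 371 0.0018601617517707406
lever side 0.56 [262.1, 180.9, 286.9, 210.6] 194
[[ 0.5682 -0.0901 -0.0035]
 [ 0.5518 -0.007   0.0484]
 [ 0.5517 -0.0253  0.0519]
 [ 0.5443 -0.0122  0.055 ]
 [ 0.5589 -0.0079  0.0584]
 [ 0.5422 -0.0237  0.0665]
 [ 0.534  -0.0265  0.0757]
 [ 0.5397 -0.033   0.0846]
 [ 0.5227 -0.0372  0.0956]
 [ 0.5208 -0.0397  0.1025]
 [ 0.5132 -0.0439  0.1097]
 [ 0.511  -0.045   0.118 ]
 [ 0.5172 -0.0539  0.1241]]
pad [262.7, 185.7, 285.9, 208.3]
```

Run:
```python
from m import *
for n in('top','side'):
    p=manip.camera(n); C=cloud(p); ok=p['depth']>0
    d=lambda c,r:ok&(np.hypot(C[...,0]-c[0],C[...,1]-c[1])<r)
    m=d((.598,.024),.04)&(C[...,2]>.199); print(n,'switch',m.sum(),C[m].mean(0))
    m=d((.598,.024),.05)&(abs(C[...,2]-.194)<.004); r=cv2.minAreaRect((C[m][:,:2]*1000).astype(np.float32)); print('top',r,C[m].mean(0))
    m=d((.628,.338),.05)&(C[...,2]>.108); print('knob',m.sum(),C[m].mean(0), C[m][:,:2].min(0),C[m][:,:2].max(0))
    m=d((.6,.024),.1)&(C[...,2]>.005)&(C[...,2]<.015)
    k=C[m][:,:2]; h=cv2.convexHull((k*1000).astype(np.float32))[:,0]/1000
    q=least_squares(lambda c:np.hypot(*(h-c).T)-.066,[.6,.024],loss='soft_l1',f_scale=.002); print('disc',q.x,np.abs(q.fun).mean())
    # dark lever pixels
    dk=(p['pixels'].max(-1)<70)&d((.55,-.03),.075)&(C[...,2]>.04)&(C[...,2]<.15); X=C[dk]
    mu=X.mean(0);u=np.linalg.svd(X-mu)[2][0]; u*=np.sign(u[2]); print('lever',dk.sum(),mu,u,'yaw',np.degrees(np.arctan2(u[1],u[0])),'elev',np.arcsin(u[2]),X.max(0),X.min(0))
    s=(X-mu)@u; print(mu+u*np.percentile(s,98), mu+u*s.max())
print(manip.sense()['clock'])
```

```text
top switch 6 [0.5938 0.0193 0.202 ]
top ((597.7073974609375, 22.152820587158203), (44.87908935546875, 43.05686950683594), 25.623403549194336) [0.598  0.0216 0.1939]
knob 71 [0.6253 0.3368 0.1182] [0.6127 0.3237] [0.6384 0.3514]
disc [0.6191 0.0375] 0.02804845421084347
lever 97 [ 0.5393 -0.0319  0.0789] [-0.4511 -0.4233  0.7857] yaw -136.8174712345078 elev 0.9038491019131264 [ 0.5656 -0.0063  0.1242] [ 0.5119 -0.0583  0.046 ]
[ 0.5152 -0.0545  0.1209] [ 0.5144 -0.0553  0.1223]
side switch 6 [0.589  0.0204 0.2047]
top ((597.9147338867188, 25.62091064453125), (44.08070373535156, 47.41488265991211), 22.41930389404297) [0.5975 0.0282 0.1943]
knob 101 [0.6243 0.3417 0.1196] [0.6112 0.3275] [0.6393 0.3539]
disc [0.5941 0.0322] 0.02818148201429809
lever 138 [ 0.5377 -0.0295  0.0808] [-0.4574 -0.4263  0.7804] yaw -137.0142403606589 elev 0.895347932627231 [ 0.5669 -0.004   0.1235] [ 0.5111 -0.0564  0.0444]
[ 0.5148 -0.0509  0.1199] [ 0.5139 -0.0517  0.1215]
1.7
```

Emit:
carry_out --steps '[[94,[20,-14,-40],[0,0,0]],[94,[32,-23,-30],[0,0,0]],[94,[40,-29,0],[0,0,0]],[94,[40,-29,0],[0,0,0]],[94,[40,-29,0],[0,0,0]],[94,[40,-29,0],[0,0,0]],[94,[40,-29,0],[0,0,0]],[94,[40,-29,0],[0,0,0]],[94,[40,-29,0],[0,0,0]],[94,[40,-29,0],[0,0,0]]]' --force 20

```text
clock: 2.7
ee_pos: [0.4354, -0.1748, 0.2791]
orientation: [0.993, 0.121, 0.003, 0.001]
contact_force: [0.4, -0.4, 0.4]
finger_gap: 1.0
```

```bash
cat > go.py <<'E'
from m import *
from scipy.spatial.transform import Rotation as Ro
import sys
def go(x,y,z,yyaw):
    s=manip.sense(); R=Ro.from_quat(s['orientation']); M=R.as_matrix()
    a=np.radians(yyaw); ty=np.array([np.cos(a),np.sin(a),0]); tz=np.array([0,0,-1.]); T=np.stack([np.cross(ty,tz),ty,tz],1)
    print('t',s['clock'],'pos',s['ee_pos'],'yyaw',np.degrees(np.arctan2(M[1,1],M[0,1])),'zaxis',M[:,2],'F',s['contact_force'],'gap',s['finger_gap'])
    print('shift mm',M.T@(np.array([x,y,z])-s['ee_pos'])*1000,'rotvec',(R.inv()*Ro.from_matrix(T)).as_rotvec())
if __name__=='__main__': go(*map(float,sys.argv[1:5]))
E
python3 go.py .598 .024 .27 -64.5
```

```text
t 2.7 pos [ 0.4354 -0.1748  0.2791] yyaw -76.0457157663576 zaxis [ 0.0056 -0.0015 -1.    ] F [ 0.3986 -0.3907  0.4105] gap 0.999642119120762
shift mm [ 205.7178 -153.7563    9.7234] rotvec [ 0.0033 -0.0048 -0.2015]
```

Emit:
carry_out --steps '[[94,[40,-30,0],[0,0,0]],[94,[40,-30,0],[0,0,0]],[94,[40,-30,0],[0,0,0]],[94,[40,-30,0],[0,0,0]],[94,[30,-22,0],[0,0,0]],[94,[10,-7,0],[0,0,-0.1]],[94,[0,0,0],[0,0,-0.1]],[94,[0,0,0],[0,0,0]]]'

```text
clock: 3.5
ee_pos: [0.5962, 0.0284, 0.2782]
orientation: [0.973, 0.229, 0.003, 0.001]
contact_force: [-0.8, -0.4, -1.0]
finger_gap: 1.001
```

```bash
python3 go.py .598 .024 .165 -64.5
```

```text
t 3.5 pos [0.5962 0.0284 0.2782] yyaw -63.5411926420633 zaxis [ 0.0064 -0.0015 -1.    ] F [-0.755  -0.4299 -0.951 ] gap 1.0012866804382383
shift mm [ -0.9464   4.2158 113.1951] rotvec [ 0.0041 -0.0051  0.0167]
```

Emit:
carry_out --steps '[[94,[-1,4,40],[0.004,-0.005,0.017]],[94,[0,0,35],[0,0,0]],[94,[0,0,25],[0,0,0]],[94,[0,0,12],[0,0,0]],[94,[0,0,0],[0,0,0]]]'

```text
clock: 4.0
ee_pos: [0.5984, 0.0228, 0.1652]
orientation: [0.977, 0.214, 0.003, 0.001]
contact_force: [-0.4, -0.2, 1.2]
finger_gap: 1.001
```

Run:
```python
from go import *
go(.598,.024,.165,-64.5)
a=shot('top','a_t');b=shot('side','a_s')
A=cv2.imread('pics/a_t.png')[130:230,200:310];B=cv2.imread('pics/a_s.png')[120:250,190:320]
cv2.imwrite('pics/a.png',np.hstack([cv2.resize(A,(400,400),interpolation=2),cv2.resize(B,(400,400),interpolation=2)]))
```

```text
t 4.0 pos [0.5984 0.0228 0.1652] yyaw -65.24552008547894 zaxis [ 0.0056 -0.0007 -1.    ] F [-0.4158 -0.156   1.188 ] gap 1.0008268575690307
shift mm [ 0.1849 -1.247   0.1778] rotvec [ 0.003  -0.0048 -0.013 ]
```

View pics/a.png

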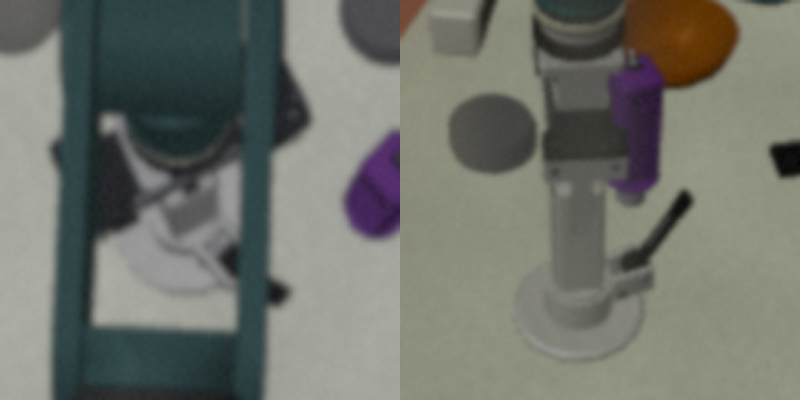

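The open hand straddles the fan (side crop: fan top at about (580,185) between the fingers, lever untouched). I'll close it gently.

Emit:
carry_out --steps '[[40,[0,0,0],[0,0,0]],[40,[0,0,0],[0,0,0]],[40,[0,0,0],[0,0,0]],[40,[0,0,0],[0,0,0]],[40,[0,0,0],[0,0,0]]]' --force 12

```text
clock: 4.6
ee_pos: [0.603, 0.0225, 0.175]
orientation: [0.977, 0.214, 0.011, 0.003]
contact_force: [0.5, -0.2, 0.5]
finger_gap: 0.606
```

```bash
python3 go.py .598 .024 .165 -5.1
```

```text
t 4.6 pos [0.603  0.0225 0.175 ] yyaw -65.27851957436404 zaxis [ 0.0221 -0.0016 -0.9998] F [ 0.4537 -0.174   0.5242] gap 0.6063895645791673
shift mm [-4.1191 -3.5414  9.9165] rotvec [ 0.0199 -0.012  -1.0502]
```

Emit:
carry_out --steps '[[40,[-3,-2,8],[0.015,-0.012,0]],[40,[-1,0,3],[0.003,0,0]],[40,[-1,0,2],[0,0,0]]]' --force 12

```text
clock: 4.9
ee_pos: [0.5991, 0.0234, 0.1654]
orientation: [0.977, 0.215, 0.006, -0.005]
contact_force: [-1.5, 1.1, 12.4]
finger_gap: 0.489
```

```bash
python3 go.py .598 .024 .165 -5.1
```

```text
t 4.9 pos [0.5991 0.0234 0.1654] yyaw -65.20049594170547 zaxis [ 0.0087  0.0124 -0.9999] F [-1.5347  1.1141 12.3585] gap 0.48914546047486307
shift mm [-0.7297 -1.0325  0.4474] rotvec [-0.0001 -0.0159 -1.049 ]
```

Emit:
carry_out --steps '[[40,[0,0,0],[0,-0.01,-0.12]],[40,[0,0,0],[0,0,-0.14]],[40,[0,0,0],[0,0,-0.14]],[40,[0,0,0],[0,0,-0.14]],[40,[0,0,0],[0,0,-0.1]]]' --force 12

```text
clock: 5.4
ee_pos: [0.5978, 0.0234, 0.1655]
orientation: [0.854, 0.521, 0.001, -0.005]
contact_force: [-0.5, 0.6, 2.8]
finger_gap: 0.49
```

```bash
python3 go.py .598 .024 .165 -5.1
```

```text
t 5.4 pos [0.5978 0.0234 0.1655] yyaw -27.21545144086429 zaxis [-0.0035  0.0095 -0.9999] F [-0.457   0.6426  2.7972] gap 0.489977850067712
shift mm [ 0.5975 -0.0691  0.4945] rotvec [-0.006  -0.0082 -0.386 ]
```

Emit:
carry_out --steps '[[40,[0,0,0],[0,-0.005,-0.13]],[40,[0,0,0],[0,0,-0.12]],[40,[0,0,0],[0,0,-0.09]],[40,[0,0,0],[0,0,-0.02]],[40,[0,0,0],[0,0,0]]]' --force 12

```text
clock: 5.9
ee_pos: [0.5973, 0.0237, 0.1655]
orientation: [0.742, 0.67, -0.0, -0.005]
contact_force: [-0.4, 1.3, 1.4]
finger_gap: 0.485
```

```bash
python3 go.py .598 .024 .165 -5.1
```

```text
t 5.9 pos [0.5973 0.0237 0.1655] yyaw -5.874148289792182 zaxis [-0.0068  0.0072 -1.    ] F [-0.403   1.2598  1.449 ] gap 0.485335554994453
shift mm [0.3456 0.6789 0.4682] rotvec [-0.0074 -0.0065 -0.0135]
```

Emit:
carry_out --steps '[[40,[0,0,0],[0,0,-0.014]],[40,[0,0,0],[0,0,0]]]'

```text
clock: 6.1
ee_pos: [0.5973, 0.0237, 0.1655]
orientation: [0.738, 0.675, -0.0, -0.005]
contact_force: [-0.6, 0.4, 2.6]
finger_gap: 0.488
```

```bash
python3 go.py .598 .024 .165 -5.1
```

```text
t 6.1 pos [0.5973 0.0237 0.1655] yyaw -5.147461143805193 zaxis [-0.0068  0.0073 -0.9999] F [-0.6318  0.4366  2.574 ] gap 0.4880555520120975
shift mm [0.3793 0.6999 0.5057] rotvec [-0.0074 -0.0067 -0.0009]
```

Aligned. Now I'll release and rise straight up.

Emit:
carry_out --steps '[[94,[0,0,0],[0,0,0]],[94,[0,0,1],[0,0,0]],[94,[0,0,1],[0,0,0]],[94,[0,0,0],[0,0,0]],[94,[0,0,-15],[0,0,0]],[94,[0,0,-30],[0,0,0]],[94,[0,0,-45],[0,0,0]],[94,[0,0,-40],[0,0,0]],[94,[50,0,-5],[0,0,0]]]'

```text
clock: 7.0
ee_pos: [0.6013, 0.0676, 0.3014]
orientation: [0.741, 0.671, -0.004, -0.007]
contact_force: [0.2, 0.4, 0.3]
finger_gap: 1.002
```

```bash
python3 go.py .5 -.1 .3 -45
```

```text
t 7.0 pos [0.6013 0.0676 0.3014] yyaw -5.68855878213251 zaxis [-0.0156  0.0058 -0.9999] F [0.1955 0.4199 0.2504] gap 1.0021480470849968
shift mm [-176.7875  -84.1104    1.9741] rotvec [-0.0169  0.0014  0.6861]
```

```bash
python3 go.py .4 -.25 .28 -47
```

```text
t 7.0 pos [0.6013 0.0676 0.3014] yyaw -5.68855878213251 zaxis [-0.0156  0.0058 -0.9999] F [0.1955 0.4199 0.2504] gap 1.0021480470849968
shift mm [-336.0506 -168.4167   22.6553] rotvec [-0.0169  0.0017  0.721 ]
```

Emit:
carry_out --steps '[[0,[-44,-22,0],[-0.01,0,0]],[0,[-44,-22,0],[0,0,0]],[0,[-44,-22,0],[0,0,0]],[0,[-44,-22,0],[0,0,0]],[0,[-44,-22,0],[0,0,0]],[0,[-44,-22,0],[0,0,0]],[0,[-44,-22,0],[0,0,0]],[0,[-28,-14,0],[0,0,0.14]],[0,[0,0,5],[0,0,0.14]],[0,[0,0,5],[0,0,0.14]]]'

```text
clock: 8.0
ee_pos: [0.4069, -0.2459, 0.3026]
orientation: [0.86, 0.509, 0.005, 0.004]
contact_force: [-0.5, -0.5, 0.1]
finger_gap: 0.187
```

```bash
cat > look.py <<'E'
from m import *
import sys
for n in('top','side'):
    p=shot(n,sys.argv[1]+n); C=cloud(p); ok=p['depth']>0
    d=lambda c,r:ok&(np.hypot(C[...,0]-c[0],C[...,1]-c[1])<r)
    m=d((.598,.024),.04)&(C[...,2]>.199); print(n,'switch',m.sum(),C[m].mean(0))
    m=d((.598,.024),.05)&(abs(C[...,2]-.194)<.004); r=cv2.minAreaRect((C[m][:,:2]*1000).astype(np.float32)); print('top',r,C[m].mean(0))
    m=d((.628,.338),.05)&(C[...,2]>.108); print('knob',m.sum(),C[m].mean(0))
    m=d((.6,-.143),.05)&(C[...,2]>.18)&(C[...,2]<.197); r=cv2.minAreaRect((C[m][:,:2]*1000).astype(np.float32)); print('purple',r)
    m=d((.6,-.143),.05)&(C[...,2]>.1);print(C[m].min(0),C[m].max(0))
    dk=(p['pixels'].max(-1)<70)&d((.55,-.03),.075)&(C[...,2]>.04)&(C[...,2]<.15); X=C[dk]
    if len(X)>10:
        mu=X.mean(0);u=np.linalg.svd(X-mu)[2][0]; s=(X-mu)@u; print('lever',len(X),mu+u*np.percentile(s,2),mu+u*np.percentile(s,98))
A=cv2.imread(f'pics/{sys.argv[1]}top.png')[130:230,200:310];B=cv2.imread(f'pics/{sys.argv[1]}side.png')[130:250,200:320]
cv2.imwrite(f'pics/{sys.argv[1]}.png',np.hstack([cv2.resize(A,(400,400),interpolation=2),cv2.resize(B,(400,400),interpolation=2)]))
print(manip.sense()['clock'])
E
python3 look.py b; python3 go.py .54 -.03 .2 -47
```

```text
top switch 5 [0.5961 0.0104 0.2047]
top ((596.5043334960938, 22.20399284362793), (45.01057815551758, 43.715450286865234), 88.74990844726562) [0.5964 0.0213 0.194 ]
knob 72 [0.6254 0.3369 0.118 ]
purple ((599.46240234375, -144.6446533203125), (40.175994873046875, 39.6673583984375), 44.178611755371094)
[ 0.569  -0.1751  0.1008] [ 0.6272 -0.1138  0.1932]
lever 86 [ 0.5562 -0.0159  0.0485] [ 0.515  -0.0546  0.1222]
side switch 6 [0.5963 0.0137 0.2043]
top ((596.952392578125, 26.448806762695312), (45.568443298339844, 42.449073791503906), 84.97402954101562) [0.5965 0.0279 0.1944]
knob 102 [0.6245 0.3415 0.1193]
purple ((598.1167602539062, -141.26063537597656), (38.40862274169922, 40.986663818359375), 39.04164123535156)
[ 0.5697 -0.1671  0.1001] [ 0.6272 -0.1101  0.1958]
lever 141 [ 0.515  -0.0505  0.1207] [ 0.5572 -0.0108  0.0459]
8.1
t 8.1 pos [ 0.4071 -0.2452  0.302 ] yyaw -28.3038717148254 zaxis [ 0.0115 -0.0011 -0.9999] F [ 0.6345  0.0802 -0.095 ] gap 0.10038728765974637
shift mm [252.0322  13.8532 103.2406] rotvec [ 0.0099 -0.0062  0.3263]
```

View pics/b.png

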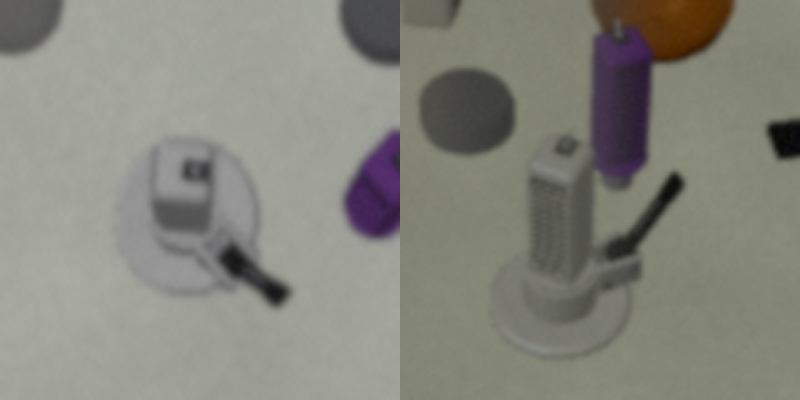

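```bash
python3 go.py .533 -.0304 .23 -47
```

```text
t 8.1 pos [ 0.4071 -0.2452  0.302 ] yyaw -28.3038717148254 zaxis [ 0.0115 -0.0011 -0.9999] F [ 0.6345  0.0802 -0.095 ] gap 0.10038728765974637
shift mm [248.4959   8.2009  73.1623] rotvec [ 0.0099 -0.0062  0.3263]
```

Emit:
carry_out --steps '[[0,[48,2,5],[0,0,0]],[0,[48,2,5],[0,0,0]],[0,[48,2,5],[0,0,0]],[0,[48,2,5],[0,0,0]],[0,[40,0,10],[0,0,0]],[0,[5,0,10],[0,0,0.13]],[0,[0,0,10],[0,0,0.13]],[0,[0,0,0],[0,0,0.05]],[0,[0,0,0],[0,0,0]]]'

```text
clock: 9.0
ee_pos: [0.5329, -0.0288, 0.2594]
orientation: [0.923, 0.385, 0.009, 0.006]
contact_force: [0.4, 0.5, -0.8]
finger_gap: 0.006
```

```bash
python3 go.py .533 -.0304 .17 -47
```

```text
t 9.0 pos [ 0.5329 -0.0288  0.2594] yyaw -44.72949503037255 zaxis [ 0.0214 -0.0039 -0.9998] F [ 0.3919  0.4733 -0.8129] gap 0.005567366791185007
shift mm [-2.136  -0.3719 89.4269] rotvec [ 0.0177 -0.0127  0.0397]
```

Emit:
carry_out --steps '[[0,[-1,0,30],[0.018,-0.013,0.04]],[0,[0,0,30],[0,0,0]],[0,[0,0,15],[0,0,0]],[0,[0,0,10],[0,0,0]],[0,[0,0,2],[0,0,0]]]'

```text
clock: 9.5
ee_pos: [0.5355, -0.0288, 0.1756]
orientation: [0.927, 0.374, 0.004, 0.002]
contact_force: [-0.4, 0.1, -0.6]
finger_gap: 0.006
```

```bash
python3 go.py .5329 -.0304 .115 -47
python3 - <<'E'
from m import *
shot('side','c_s')
B=cv2.imread('pics/c_s.png')[110:250,200:340];cv2.imwrite('pics/c.png',cv2.resize(B,(560,560),interpolation=2))
E
```

```text
t 9.5 pos [ 0.5355 -0.0288  0.1756] yyaw -46.047475496984354 zaxis [ 0.0084 -0.0012 -1.    ] F [-0.4428  0.1025 -0.6361] gap 0.006241577177791363
shift mm [-3.3474 -1.0479 60.5688] rotvec [ 0.0066 -0.0053  0.0166]
```

View pics/c.png

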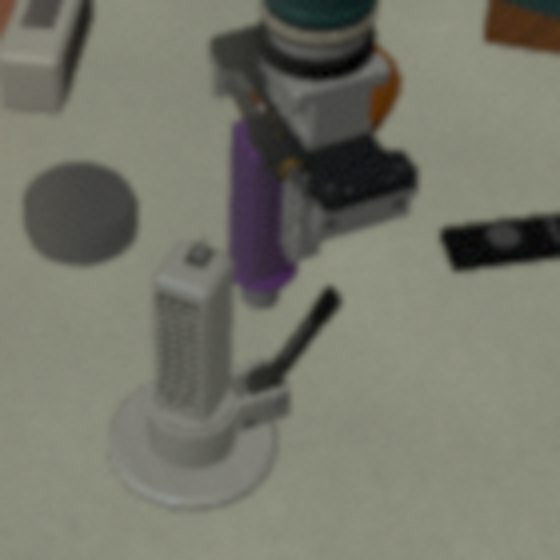

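The shut fingers end at about (300,255), above the gap between the fan and the lever tip (335,290). I'll go down into that gap.

Emit:
carry_out --steps '[[0,[-3,-1,25],[0.006,-0.005,0.015]],[0,[-1,0,25],[0,0,0]],[0,[0,0,14],[0,0,0]],[0,[0,0,3],[0,0,0]]]'

```text
clock: 9.95
ee_pos: [0.537, -0.0317, 0.1143]
orientation: [0.93, 0.369, 0.006, 0.004]
contact_force: [-0.7, -0.1, -0.5]
finger_gap: 0.004
```

```bash
cat > lev.py <<'E'
from go import *
def lev():
    s=manip.sense();M=Ro.from_quat(s['orientation']).as_matrix()
    pin=np.array([.5517,-.0183,.042]);o=np.array([-.731,-.682,0]);w=np.array([-.682,.731,0])
    d=(s['ee_pos']-pin); S,Z,W=d@o*1e3,d[2]*1e3,d@w*1e3
    F=s['contact_force']; Fs,Fz,Fw=F@o,F[2],F@w
    c=np.array([S+8,Z]); r=np.hypot(*c); th=np.arctan2(c[1],c[0])-np.arcsin(min(1,4/r))
    # torque on lever about pin in closing dir: force on lever = -F ; closing tangent=(sin,-cos)
    tq=(c[1]*-Fs - c[0]*-Fz)/1e3
    print(f"t {s['clock']:.2f} S {S:.1f} Z {Z:.1f} W {W:.1f} r {r:.1f} elev {th:.3f} q {1.13-th:.3f} Fs {Fs:.1f} Fz {Fz:.1f} Fw {Fw:.1f} tq {tq:.3f} yaw {np.degrees(np.arctan2(M[1,1],M[0,1])):.1f} zax {M[:,2]}  M {s['torque']}")
    return S,Z
if __name__=='__main__': lev()
E
python3 lev.py
```

```text
t 9.95 S 19.9 Z 72.3 W 0.2 r 77.5 elev 1.152 q -0.022 Fs 0.6 Fz -0.5 Fw 0.4 tq -0.054 yaw -46.7 zax [ 0.0143 -0.0024 -0.9999]  M [-0.0496 -0.0141  0.0147]
```

Emit:
carry_out --steps '[[0,[-5,0,1],[0.005,-0.01,0]],[0,[-4,0,1],[0,0,0]],[0,[-4,0,1],[0,0,0]],[0,[-4,0,2],[0,0,0]]]'

```text
clock: 10.35
ee_pos: [0.527, -0.0439, 0.1135]
orientation: [0.929, 0.369, 0.004, 0.005]
contact_force: [4.5, 4.9, 2.5]
finger_gap: 0.005
```

```bash
python3 lev.py
```

```text
t 10.35 S 35.5 Z 71.5 W -1.9 r 83.7 elev 0.977 q 0.153 Fs -6.6 Fz 2.5 Fw 0.5 tq 0.582 yaw -46.7 zax [ 0.011  -0.0058 -0.9999]  M [ 1.0895 -0.8017  0.0205]
```

Emit:
carry_out --steps '[[0,[-4,-1,3],[0,0,0]],[0,[-4,-1,3],[0,0,0]],[0,[-4,-1,3],[0,0,0]],[0,[-3,-1,3],[0,0,0]]]'

```text
clock: 10.75
ee_pos: [0.5242, -0.0465, 0.1109]
orientation: [0.929, 0.37, 0.021, 0.006]
contact_force: [2.4, 4.0, 5.9]
finger_gap: 0.006
```

```bash
python3 lev.py
```

```text
t 10.75 S 39.3 Z 68.9 W -1.9 r 83.6 elev 0.921 q 0.209 Fs -4.5 Fz 5.9 Fw 1.3 tq 0.586 yaw -46.6 zax [ 0.0437  0.0053 -0.999 ]  M [ 0.6826 -0.4753  0.043 ]
```

Emit:
carry_out --steps '[[0,[-6,-2,5],[0.03,-0.03,0]],[0,[-6,-2,5],[0.01,-0.01,0]],[0,[-6,-1,5],[0.01,-0.01,0]],[0,[-6,-1,5],[0.01,-0.01,0]]]'

```text
clock: 11.15
ee_pos: [0.5159, -0.0541, 0.102]
orientation: [0.928, 0.372, 0.001, -0.008]
contact_force: [4.3, 5.9, 4.0]
finger_gap: 0.004
```

```bash
sed -i "s/    return S,Z/    go(*s['ee_pos'],-47)\n    return S,Z/" lev.py; python3 lev.py
```

```text
t 11.15 S 50.5 Z 60.0 W -1.8 r 83.9 elev 0.750 q 0.380 Fs -7.1 Fz 4.0 Fw 1.4 tq 0.661 yaw -46.4 zax [-0.0034  0.0165 -0.9999]  M [ 0.9907 -0.8253 -0.0052]
t 11.15 pos [ 0.5159 -0.0541  0.102 ] yyaw -46.36256279720985 zaxis [-0.0034  0.0165 -0.9999] F [4.2547 5.8688 3.9894] gap 0.004006566930092616
shift mm [0. 0. 0.] rotvec [-0.0144 -0.0088  0.0111]
```

Emit:
carry_out --steps '[[0,[-5,-1,5],[0,-0.01,0.005]],[0,[-5,-1,5],[0,-0.01,0.005]]]'

```text
clock: 11.35
ee_pos: [0.5127, -0.0573, 0.097]
orientation: [0.93, 0.367, 0.0, -0.004]
contact_force: [3.1, 4.2, 4.9]
finger_gap: 0.003
```

```bash
python3 lev.py
```

```text
t 11.35 S 55.1 Z 55.0 W -1.9 r 83.8 elev 0.669 q 0.461 Fs -5.2 Fz 4.9 Fw 0.9 tq 0.593 yaw -46.9 zax [-0.0024  0.0073 -1.    ]  M [ 0.7592 -0.618   0.0015]
t 11.35 pos [ 0.5127 -0.0573  0.097 ] yyaw -46.90190401458604 zaxis [-0.0024  0.0073 -1.    ] F [3.1357 4.223  4.8908] gap 0.003166695360484699
shift mm [0. 0. 0.] rotvec [-0.007  -0.0033  0.0017]
```

Emit:
carry_out --steps '[[0,[-4,-1,5],[0,-0.008,0]],[0,[-4,-1,5],[0,-0.008,0]]]'

```text
clock: 11.55
ee_pos: [0.5102, -0.0598, 0.0925]
orientation: [0.93, 0.368, 0.0, 0.0]
contact_force: [1.5, 3.7, 6.1]
finger_gap: 0.007
```

```bash
python3 lev.py
```

```text
t 11.55 S 58.6 Z 50.5 W -2.0 r 83.6 elev 0.601 q 0.529 Fs -3.7 Fz 6.1 Fw 1.7 tq 0.590 yaw -46.9 zax [ 0.0004 -0.0009 -1.    ]  M [ 0.6484 -0.3397 -0.0331]
t 11.55 pos [ 0.5102 -0.0598  0.0925] yyaw -46.85747122553637 zaxis [ 0.0004 -0.0009 -1.    ] F [1.5365 3.7065 6.0932] gap 0.006652404864613738
shift mm [0. 0. 0.] rotvec [0.0009 0.0003 0.0025]
```

Emit:
carry_out --steps '[[0,[-4,-1,5],[0,-0.008,0]],[0,[-3,-1,5],[0,-0.006,0]]]'

```text
clock: 11.75
ee_pos: [0.508, -0.0618, 0.0881]
orientation: [0.93, 0.368, 0.0, 0.004]
contact_force: [0.3, 3.0, 7.2]
finger_gap: 0.006
```

```bash
python3 lev.py|head -1
```

```text
t 11.75 S 61.6 Z 46.1 W -2.0 r 83.5 elev 0.537 q 0.593 Fs -2.3 Fz 7.2 Fw 2.0 tq 0.602 yaw -46.8 zax [ 0.0036 -0.0082 -1.    ]  M [0.4084 0.0267 0.0091]
```

Emit:
carry_out --steps '[[0,[-3,-1,5],[0.006,-0.002,0]],[0,[-3,-1,5],[0.004,-0.006,0]]]'

```text
clock: 11.95
ee_pos: [0.506, -0.0637, 0.0839]
orientation: [0.93, 0.368, 0.001, 0.003]
contact_force: [0.5, 2.8, 6.6]
finger_gap: 0.005
```

```bash
python3 lev.py|head -1
```

```text
t 11.95 S 64.3 Z 41.9 W -2.0 r 83.6 elev 0.477 q 0.653 Fs -2.3 Fz 6.6 Fw 1.7 tq 0.575 yaw -46.8 zax [ 0.0031 -0.0051 -1.    ]  M [ 0.5306 -0.1196  0.0121]
```

Emit:
carry_out --steps '[[0,[-2,-1,5],[0.004,-0.004,0]],[0,[-2,-1,5],[0.004,-0.006,0]]]'

```text
clock: 12.15
ee_pos: [0.5045, -0.0652, 0.0797]
orientation: [0.93, 0.368, -0.001, 0.003]
contact_force: [-1.4, 1.4, 7.6]
finger_gap: -0.002
```

```bash
python3 lev.py|head -1
```

```text
t 12.15 S 66.5 Z 37.7 W -2.1 r 83.5 elev 0.420 q 0.710 Fs 0.1 Fz 7.6 Fw 2.0 tq 0.565 yaw -46.8 zax [-0.0003 -0.0068 -1.    ]  M [0.2424 0.211  0.0318]
```

Emit:
carry_out --steps '[[0,[-2,-1,5],[0.006,-0.002,0]],[0,[-2,-1,5],[0.004,-0.004,0]]]'

```text
clock: 12.35
ee_pos: [0.5029, -0.0667, 0.0752]
orientation: [0.93, 0.368, -0.002, 0.001]
contact_force: [-1.0, 1.9, 6.5]
finger_gap: 0.003
```

```bash
python3 lev.py|head -1
```

```text
t 12.35 S 68.7 Z 33.2 W -2.1 r 83.6 elev 0.361 q 0.769 Fs -0.5 Fz 6.5 Fw 2.1 tq 0.518 yaw -46.8 zax [-0.0024 -0.004  -1.    ]  M [ 0.3059  0.1189 -0.0276]
```

Emit:
carry_out --steps '[[0,[-2,-1,5],[0.004,-0.002,0]],[0,[-2,-1,5],[0.004,-0.002,0]]]'

```text
clock: 12.55
ee_pos: [0.5015, -0.068, 0.0706]
orientation: [0.93, 0.369, -0.001, 0.0]
contact_force: [-0.1, 1.2, 6.9]
finger_gap: 0.004
```

```bash
python3 lev.py|head -1
```

```text
t 12.55 S 70.6 Z 28.6 W -2.1 r 83.7 elev 0.302 q 0.828 Fs -0.8 Fz 6.9 Fw 1.0 tq 0.568 yaw -46.8 zax [-0.0012 -0.0009 -1.    ]  M [0.3932 0.0984 0.0176]
```

Emit:
carry_out --steps '[[0,[-1,0,5],[0.004,-0.002,0]],[0,[-1,0,5],[0.003,-0.003,0]]]'

```text
clock: 12.75
ee_pos: [0.5004, -0.0692, 0.0653]
orientation: [0.93, 0.369, -0.003, -0.002]
contact_force: [-3.9, 1.6, 7.5]
finger_gap: 0.009
```

```bash
python3 lev.py|head -1
```

```text
t 12.75 S 72.2 Z 23.3 W -2.2 r 83.6 elev 0.235 q 0.895 Fs 1.7 Fz 7.5 Fw 3.8 tq 0.560 yaw -46.7 zax [-0.0064  0.0012 -1.    ]  M [ 0.3518  0.6405 -0.0419]
```

Emit:
carry_out --steps '[[0,[-1,0,5],[0,0,0]],[0,[-1,0,4],[0.002,0.002,0]]]'

```text
clock: 12.95
ee_pos: [0.4994, -0.0702, 0.0605]
orientation: [0.93, 0.369, -0.0, -0.003]
contact_force: [-1.9, 2.6, 7.6]
finger_gap: 0.007
```

```bash
python3 lev.py|head -1
```

```text
t 12.95 S 73.6 Z 18.5 W -2.3 r 83.7 elev 0.175 q 0.955 Fs -0.4 Fz 7.6 Fw 3.2 tq 0.625 yaw -46.7 zax [-0.003   0.0052 -1.    ]  M [ 0.5162  0.3538 -0.0434]
```

Emit:
carry_out --steps '[[0,[-1,0,4],[0,0,0]],[0,[0,0,4],[0,0,0]]]'

```text
clock: 13.15
ee_pos: [0.4989, -0.0706, 0.0568]
orientation: [0.93, 0.369, 0.001, -0.003]
contact_force: [-4.6, 1.2, 9.2]
finger_gap: -0.001
```

```bash
python3 lev.py|head -1
```

```text
t 13.15 S 74.2 Z 14.8 W -2.3 r 83.6 elev 0.130 q 1.000 Fs 2.6 Fz 9.2 Fw 4.0 tq 0.720 yaw -46.7 zax [-0.0001  0.0059 -1.    ]  M [-0.0072  0.9839  0.0064]
```

Emit:
carry_out --steps '[[0,[0,0,5],[0,0,0]],[0,[0,0,5],[0,0,0]]]'

```text
clock: 13.35
ee_pos: [0.4983, -0.0712, 0.0515]
orientation: [0.93, 0.369, 0.001, -0.002]
contact_force: [-4.8, 1.3, 11.1]
finger_gap: 0.005
```

```bash
python3 lev.py|head -1
```

```text
t 13.35 S 75.1 Z 9.5 W -2.3 r 83.6 elev 0.066 q 1.064 Fs 2.6 Fz 11.1 Fw 4.2 tq 0.897 yaw -46.7 zax [ 0.0006  0.0046 -1.    ]  M [ 0.198   0.9153 -0.0267]
```

Emit:
carry_out --steps '[[0,[0,0,5],[0,0,0]]]'

```text
clock: 13.45
ee_pos: [0.4981, -0.0714, 0.049]
orientation: [0.93, 0.369, 0.001, -0.002]
contact_force: [-4.8, 2.0, 11.4]
finger_gap: 0.007
```

```bash
python3 lev.py|head -1
```

```text
t 13.45 S 75.4 Z 7.0 W -2.3 r 83.6 elev 0.036 q 1.094 Fs 2.2 Fz 11.4 Fw 4.7 tq 0.932 yaw -46.7 zax [ 0.0011  0.0042 -1.    ]  M [ 0.2939  0.9591 -0.0318]
```

Emit:
carry_out --steps '[[0,[0,0,6],[0,0,0]]]'

```text
clock: 13.55
ee_pos: [0.498, -0.0716, 0.046]
orientation: [0.93, 0.369, 0.002, -0.001]
contact_force: [-6.0, 2.1, 14.4]
finger_gap: 0.006
```

```bash
python3 lev.py|head -1
```

```text
t 13.55 S 75.6 Z 4.0 W -2.3 r 83.7 elev -0.000 q 1.130 Fs 3.0 Fz 14.4 Fw 5.7 tq 1.196 yaw -46.7 zax [ 0.0017  0.0039 -1.    ]  M [0.3394 1.1552 0.0615]
```

Emit:
carry_out --steps '[[0,[0,0,6],[0,0,0]]]'

```text
clock: 13.65
ee_pos: [0.498, -0.0716, 0.0433]
orientation: [0.93, 0.369, 0.002, -0.001]
contact_force: [-7.7, 2.8, 16.3]
finger_gap: 0.004
```

```bash
python3 lev.py|head -1
```

```text
t 13.65 S 75.6 Z 1.3 W -2.3 r 83.7 elev -0.032 q 1.162 Fs 3.7 Fz 16.3 Fw 7.3 tq 1.356 yaw -46.7 zax [ 0.0027  0.0037 -1.    ]  M [0.4407 1.2583 0.0349]
```

1.36 Nm while it was moving is inside the firm band, so I'll stop pushing, lift off and check.

Emit:
carry_out --steps '[[0,[0,0,-4],[0,0,0]],[0,[0,-1,-10],[0,0,0]],[0,[0,0,-30],[0,0,0]],[0,[0,0,-50],[0,0,0]],[0,[0,0,-50],[0,0,0]],[0,[-30,0,-40],[0,0,0]],[0,[-50,0,0],[0,0,0]],[0,[-50,0,0],[0,0,0]],[0,[-50,0,0],[0,0,0]]]'

```text
clock: 14.55
ee_pos: [0.3651, -0.1962, 0.2389]
orientation: [0.928, 0.374, 0.003, 0.003]
contact_force: [0.3, -1.0, -0.6]
finger_gap: 0.005
```

```bash
python3 look.py d; python3 lev.py
```

```text
top switch 4 [0.5985 0.0123 0.2019]
top ((599.4024658203125, 22.352399826049805), (45.09389114379883, 43.936058044433594), 88.18563842773438) [0.5986 0.0238 0.1937]
knob 71 [0.6253 0.3369 0.1185]
purple ((599.9182739257812, -145.14950561523438), (40.154537200927734, 41.19621276855469), 43.70154571533203)
[ 0.5696 -0.1753  0.1002] [ 0.6274 -0.1138  0.1952]
lever 109 [ 0.559  -0.0135  0.0544] [ 0.4927 -0.076   0.0399]
side switch 9 [0.6002 0.0199 0.2044]
top ((599.0906982421875, 27.858259201049805), (43.09184265136719, 42.44139862060547), 83.72415161132812) [0.5983 0.028  0.1944]
knob 101 [0.6247 0.3415 0.119 ]
purple ((600.8727416992188, -140.95762634277344), (38.83013916015625, 44.57242202758789), 47.02705764770508)
[ 0.5692 -0.1681  0.1007] [ 0.6279 -0.1096  0.1946]
lever 130 [ 0.4915 -0.073   0.0414] [ 0.5605 -0.0075  0.0543]
14.65
t 14.65 S 261.2 Z 196.5 W -3.1 r 333.3 elev 0.619 q 0.511 Fs 0.2 Fz -0.9 Fw 1.0 tq -0.290 yaw -46.7 zax [ 0.0061 -0.0049 -1.    ]  M [-0.0184  0.0187 -0.0039]
t 14.65 pos [ 0.3628 -0.1988  0.2385] yyaw -46.73488920329697 zaxis [ 0.0061 -0.0049 -1.    ] F [-0.8645  0.597  -0.9126] gap 0.0029096608254073433
shift mm [0. 0. 0.] rotvec [ 0.0077 -0.0011  0.0046]
```

View pics/d.png

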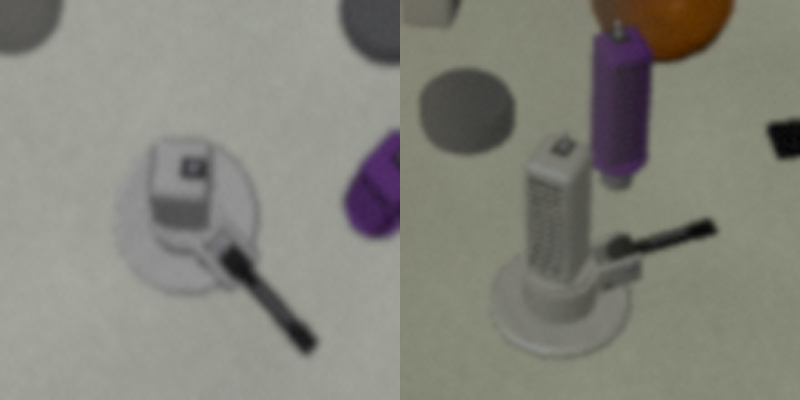

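View pics/dtop.png

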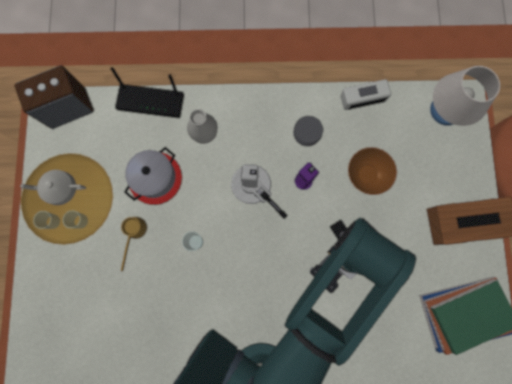

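Run:
```python
from m import *
from scipy.optimize import minimize
for n in('top','side'):
    ps=[manip.camera(n) for _ in range(8)]
    p=dict(ps[0]); D=np.stack([q['depth'] for q in ps]); p['depth']=np.median(D,0)
    C=cloud(p); v,u=np.mgrid[:384,:512]
    near=(np.hypot(C[...,0]-.598,C[...,1]-.025)<.05)
    m=near&(C[...,2]>.186)
    box=np.argwhere(m); (r0,c0),(r1,c1)=box.min(0)-4,box.max(0)+5
    obs=m[r0:r1,c0:c1].astype(float)
    K=8
    def model(t):
        a=t[2];cs=.023*np.array([[1,1],[-1,1],[-1,-1],[1,-1]])@np.array([[np.cos(a),np.sin(a)],[-np.sin(a),np.cos(a)]])+t[:2]
        pts=np.array([proj(p,[x,y,.194]) for x,y in cs]); im=np.zeros(((r1-r0)*K,(c1-c0)*K),np.uint8)
        cv2.fillConvexPoly(im,np.round(((pts-[c0,r0]+.5)*K-.5)*16).astype(np.int32),255,shift=4)
        return cv2.resize(im,(c1-c0,r1-r0),interpolation=cv2.INTER_AREA)/255.
    best=[]
    for a0 in np.radians(np.arange(-15,16,3)):
        x0=[.598,.025,a0]
        r=minimize(lambda t:((model(t)-obs)**2).sum(),x0,method='Nelder-Mead',options=dict(initial_simplex=[x0,[.602,.025,a0],[.598,.029,a0],[.598,.025,a0+.08]],xatol=1e-5,fatol=1e-3)); best.append((r.fun,*r.x[:2],90+np.degrees(r.x[2])))
    print(n,obs.sum()); print(np.array(sorted(best)[:3]))
print(manip.sense()['clock'])
```

```text
top 255.0
[[ 9.3947  0.5977  0.0228 81.9713]
 [ 9.4262  0.5977  0.0228 82.0184]
 [ 9.4407  0.5977  0.0228 81.9157]]
side 219.0
[[17.0653  0.5973  0.03   82.8387]
 [17.0976  0.5974  0.0299 83.301 ]
 [17.138   0.5975  0.0298 81.8429]]
15.45
```

```bash
cat > edge.py <<'E'
from m import *
from scipy.ndimage import map_coordinates,gaussian_filter
def edges(p,img,c,yaw):
    g=gaussian_filter(img.astype(float).mean(-1) if img.ndim==3 else img,0.7)
    for it in range(3):
        a=np.radians(yaw);ca=np.array([np.cos(a),np.sin(a)]);sa=np.array([-ca[1],ca[0]]); res=[]
        for nm,nv,tv in(('front',ca,sa),('left',sa,-ca),('rear',-ca,-sa),('right',-sa,ca)):
            P=[];W=[]
            for s in np.linspace(-.016,.016,15):
                o=np.linspace(-.007,.007,57); X=np.c_[(c+s*tv)+(.023+o)[:,None]*nv,np.full(57,.194)]
                uv=np.array([proj(p,x) for x in X]); pr=map_coordinates(g,[uv[:,1],uv[:,0]],order=3)
                d=np.abs(np.gradient(pr)); k=d.argmax()
                if 2<k<54: 
                    w=d[k-2:k+3]; P.append((s,(o[k-2:k+3]*w).sum()/w.sum())); W.append(d[k])
            if len(P)<6: res.append((nm,None)); continue
            P=np.array(P); 
            f=least_squares(lambda q:q[0]+q[1]*P[:,0]-P[:,1],[0,0],loss='soft_l1',f_scale=.0005)
            res.append((nm,round(yaw-np.degrees(np.arctan(f.x[1])),2),round(f.x[0]*1e3,2),len(P),round(np.abs(f.fun).mean()*1e3,2),round(np.mean(W),2)))
        if it==0:
            d={r[0]:r for r in res if r[1] is not None}
            for A,v in(('front',ca),('left',sa),('rear',-ca),('right',-sa)):
                if A in d: c=c+.5*d[A][2]/1e3*v
    return c,res
E
python3 - <<'E'
from edge import *
for n,c in(('top',(.5977,.0225)),('side',(.598,.0275))):
    ps=[manip.camera(n) for _ in range(8)]
    av=np.mean([q['pixels'].astype(float) for q in ps],0)
    cv2.imwrite(f'pics/av_{n}.png',av[...,::-1])
    for y0 in(82,85,88):
        c1,r=edges(ps[0],av,np.array(c),y0); print(n,y0,'AFTER',c1,*r,sep='\n  ')
    b=cv2.imread(f'pics/b{n}.png'); c1,r=edges(ps[0],b,np.array(c),85); print(n,'BEFORE',c1,*r,sep='\n  ')
print(manip.sense()['clock'])
A=cv2.imread('pics/av_top.png')[160:200,230:280];B=cv2.imread('pics/av_side.png')[165:225,225:275]
cv2.imwrite('pics/e.png',np.hstack([cv2.resize(A,(400,400),interpolation=2),cv2.resize(B,(360,400),interpolation=2)]))
E
```

```text
top
  82
  AFTER
  [0.5998 0.0226]
  ('front', np.float64(99.28), np.float64(0.62), 15, np.float64(1.88), np.float64(0.73))
  ('left', np.float64(84.05), np.float64(-0.43), 15, np.float64(0.13), np.float64(1.44))
  ('rear', np.float64(88.64), np.float64(0.59), 14, np.float64(1.1), np.float64(1.39))
  ('right', np.float64(87.54), np.float64(-0.47), 15, np.float64(0.34), np.float64(0.7))
top
  85
  AFTER
  [0.5998 0.0227]
  ('front', np.float64(99.75), np.float64(0.83), 15, np.float64(1.77), np.float64(0.74))
  ('left', np.float64(84.3), np.float64(-0.53), 15, np.float64(0.21), np.float64(1.43))
  ('rear', np.float64(90.29), np.float64(0.34), 15, np.float64(1.46), np.float64(1.32))
  ('right', np.float64(88.05), np.float64(-0.53), 15, np.float64(0.22), np.float64(0.69))
top
  88
  AFTER
  [0.5998 0.0228]
  ('front', np.float64(100.05), np.float64(0.52), 15, np.float64(2.27), np.float64(0.75))
  ('left', np.float64(84.88), np.float64(-0.57), 15, np.float64(0.23), np.float64(1.41))
  ('rear', np.float64(89.38), np.float64(0.52), 15, np.float64(1.48), np.float64(1.3))
  ('right', np.float
[... 1438 characters left out ...]
oat64(0.9))
  ('rear', np.float64(83.05), np.float64(3.05), 14, np.float64(0.59), np.float64(0.66))
  ('right', np.float64(85.24), np.float64(-0.94), 15, np.float64(1.02), np.float64(0.24))
side
  BEFORE
  [0.5986 0.0284]
  ('front', np.float64(81.28), np.float64(2.84), 15, np.float64(1.27), np.float64(0.9))
  ('left', np.float64(81.21), np.float64(-0.95), 15, np.float64(0.45), np.float64(0.93))
  ('rear', np.float64(81.25), np.float64(2.88), 13, np.float64(0.42), np.float64(0.75))
  ('right', np.float64(82.86), np.float64(-0.71), 14, np.float64(0.78), np.float64(0.26))
16.25[ WARN:0@6.141] global loadsave.cpp:1063 imwrite_ Unsupported depth image for selected encoder is fallbacked to CV_8U.
```

View pics/e.png

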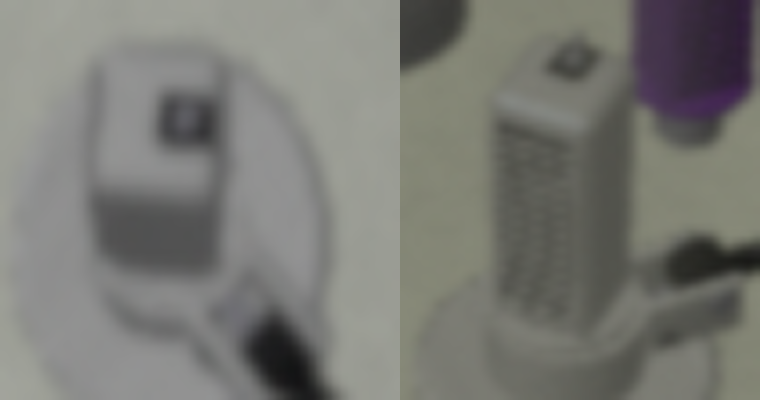

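```bash
python3 -c "
from workcell import manip
print(manip.hand_in(), manip.sense()['clock'])"
```

```text
the job is handed in; nothing more can be done
the job is handed in; nothing more can be done
```

The fan now faces the pot and the clamp lever is down and firm. I handed the job in at about 16 s of the 54 s allowed; no verdict was reported.

- **Turning the fan:** I gripped it by two plain faces and turned it about 60° in its base. At release the louvred face pointed along 84.9°. The bearing from the fan to the middle of the pot is about 85°.
- **Clamping:** I pushed the lever down along its arc with the fingers shut. It needed about 0.6 Nm until it began to bite at roughly 1.0 rad. I stopped at 1.36 Nm (16 N), inside the firm range and well below the 2 Nm that dents the post. The lever stayed down, about level, after I let go. I couldn't measure the pad's own force.
- **Last checks:** The louvres face the pot, the arm is clear, and the pot's knob and the purple fan measured where they were before. The rest of the table looks unchanged in the last picture.
- **Where checks disagreed:** My camera estimates of the fan's direction after clamping ranged from about 82° to 88° depending on camera and method. They average near 85°, with no clear turn from before clamping. The fan shifted about 2 mm when the clamp bit. I relied on the gripper's angle as the more exact figure.

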